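Check a closed dish over the lamp, then hold the viewer's shutter open

TASK

Lift the green-lidded dish and hold it still and level, centred over the upward-shining lamp with its underside at the height of the green ball on the post, for about two seconds. Then set it, without dropping it, flat inside the black ring on the white viewer and let go of it, the shutter still closed. Then pull the viewer's yellow spring-return shutter handle out until its pointer stands in the red band, and keep it there: finish while still holding the handle, with the dish left in its ring and everything else left where it was.

Things in the scene. Friction and masses are not known exactly. Their poses are not given: they have to be found in the camera images.
- dish: closed round dish with a green lid: the job's dish. 20 mm tall in all; clear base 57 mm in diameter (lower 8 mm), lid 62 mm in diameter (from 8 to 20 mm up). Loose, one rigid piece, 40 to 90 g. Origin: centre of the underside; z up.
- other_dish: same dish with an orange lid, a bystander. Same size and origin. The two may swap places.
- lamp: fixed inspection lamp: black cylinder 60 mm in diameter, lit top 54 mm above the bench, on a dark steel plate (170 x 90 x 8 mm). A 10 mm steel post 85 mm along the lamp's +x carries a green ball (24 mm), its centre 160 mm above the bench; nothing on it is higher than 172 mm. Origin: on the lamp's axis at bench level; z up.
- view (a point): the viewing point: on the lamp's axis, 160 mm above the bench, level with the green ball's centre. The centre of the dish's underside belongs here when viewed.
- viewer: fixed white flat box, 290 mm (x) by 170 mm (y), deck 50 mm above the bench. Origin: centre of its underside. +x points away from the robot (yaw within 0.25), from the handle end to the ring. On the deck: two guide rails 4 mm high, the shutter, a grey scale strip with the red band on the +y side, and the ring.
- nest (a point): centre of the dish's seat in the viewer's black ring, at seat height (56 mm above the bench, 6 above the deck), 85 mm along the viewer's +x. Ring 68 mm inside, 76 mm outside diameter, its top 5 mm above the seat. The seated dish's origin lies here, within 5.5 mm sideways. Axes as the viewer.
- shutter: spring-return shutter slide. Yellow handle: upright tab 12 mm thick (x), 36 wide (y), 5 to 45 mm above the deck, free space round it; pinch it from above across x. Black foot 30 x 42 mm, 7 high. Origin: on the deck under the tab's middle; axes as the viewer. Slides to -x up to 80 mm against a spring: about 4 N to start, 90 N/m more; snaps shut if let go. Closed, 120 mm to -x of the nest.
- pointer (a point): tip of the yellow pointer that sticks out of the shutter foot to the +y side, at the x of the tab's middle; moves with the shutter. 48 mm to +y of the tab's middle, 6 mm above the deck. The travel still to pull is this point's distance along the viewer's -x to the red band's centre.
- mark: red band on the viewer's scale strip, 14 mm (x) by 24 mm (y), 3 mm high, fixed; origin: centre of its underside on the deck, axes as the viewer. It is set 35 to 60 mm from the closed pointer along the viewer's -x, 64 mm to +y of the handle's line.
- jar: small glass jar with blue cap, 48 mm in diameter, 70 mm tall; bystander; origin under its centre
- pen: blue and black marker pen, 110 x 12 x 12 mm, lying along its x; bystander; origin under its centre
- tipbox: white tip box with yellow lid, 120 x 85 x 70 mm; bystander; origin under its centre
Not all that is in view belongs to the job. Several things have the shape of the dish; the one meant has the colours described above.

How it is judged:
By the outcome, as a careful person would: the job done as asked, in the order asked, and still so for the second after the job is handed in, while the arm keeps its last pose, push and grip.
It also fails if it takes over 51 s, if anything falls off the work surface, if the arm or the gripper's body presses on something with over 40 N, if the wrist force passes 120 N, or if a joint passes its speed limit or range.

ROBOT

A 6-joint arm with a two-finger parallel gripper is mounted at the origin on the work surface. World frame = base frame: x ahead of the robot, y to its left, z up, the work surface at z = 0. Lengths are in m, angles in rad, forces in N, time in s.
With the tool pointing down it reaches from about 0.3 to 0.85 m from the base axis. Payload 4.2 kg.
Tool frame: the origin (TCP) lies midway between the tips of the shut fingers; the grasp point (between the pads) lies 19 mm behind it; z points along the fingers, y is the line along which they close (so a half turn about z gives the same grasp; the last joint's range is limited). The gripper opens to 91 mm and grips with 3 to 60 N. Pads are 32 mm wide; open, the fingers measure 118 mm over their backs; the gripper's body (76 mm by 178 mm) begins 60 mm behind the grasp point.
Start: joints at [1.122, 0.32, 1.565, -0, 1.257, -0.02], TCP at [0.239, 0.523, 0.214] pointing down, gripper open.
Joint ranges: [-3.11, 3.11], [-0.84, 2.01], [0.21, 2.61], [-1.34, 4.49], [0.05, 2.63], [-2.56, 2.56]. Speed limits (rad/s): [2.57, 2.57, 3.14, 3.14, 3.14, 3.14].

INTERFACE

Orientations are given as a unit quaternion [x, y, z, w].
In Python, from plant import reach, move_straight, set_joints, gripper_to, pause, ik, sense, capture, MotionError, close_job gives the robot as it stands. Calls block until the motion is done:
- reach(position, orientation): joint-space move of the TCP to a pose.
- move_straight(position, vel=0.15, frame=None, stop_force=None): straight line of the TCP; frame=None keeps the orientation; vel is the mean speed in m/s. With stop_force (N) it stops when the force on the tool has changed by that much, and returns True; else False.
- set_joints(angles): joint-space move.
- gripper_to(opening, squeeze=None): finger opening in m; squeeze is the grip in N (None keeps the last); returns when the fingers have stopped.
- pause(seconds).
- ik(position, orientation): joint angles nearest the present ones, or None.
- sense(): the state.
- capture(name): name is "scene" or "top" or "wrist"; returns a dict with "color" (480x640x3 uint8, red, green, blue), "vertical_fov" (degrees; the focal length in pixels is half the picture's height over the tangent of half this angle, whatever the lens; pixels are square), "cx", "cy" (the principal point, pixels), "R" (3x3) and "t" (3): a world point X has camera coordinates R X + t. Camera axes: x right, y down, z forward; pixel columns grow to the right and rows downward; lengths in m; the calibration is good to about 2 mm. The wrist camera is an equidistant fisheye: a pixel r from the principal point sees the ray r / f radians off the axis. A picture is of the moment at which its call begins. There is no depth.
A pose or a line that the arm cannot do raises MotionError and nothing moves.
- close_job(): hands the job in; it is judged then, once.
The state is a dict: "time": time; "joint_positions": joint angles; "dq": joint speeds; "joint_torque": joint torques, N m; "eef_pos": TCP position; "ee_rot": TCP orientation; "wrist_force": force on the tool from outside, world axes, zero at the start; "moment": the same for the moment, N m; "width": finger opening in m; "finger_force": force on a finger pad.
Only numpy, scipy, OpenCV 4.12 (cv2) and the standard library are available. Lean on these libraries where they do the work, as an engineer would, in place of code of your own. Each camera call takes 0.05 s, during which the arm holds its last target. There are 200 camera calls.

## Working session

There is one attempt and no reset: what is moved stays moved. The work goes in short steps, each a Python script; the robot and the scene stay as the last script left them, time stands still between calls to the robot, and variables do not carry over. Pictures are saved under pics/ and viewed, at most 10 in all, crops included, and the job is handed in when it is done.

```bash
mkdir -p pics; ls; python3 - <<'E'
from plant import *
import cv2,pickle
s=sense();print(s['time'],s['wrist_force'],s['ee_rot'],s['width'])
d={}
for n in("scene","top"):
    c=capture(n);d[n]=c;cv2.imwrite(f"pics/{n}0.png",c["color"][:,:,::-1]);print(n,c["vertical_fov"],c["cx"],c["cy"],c["R"],c["t"])
pickle.dump(d,open("cams.pkl","wb"))
E
```

```text
pics
0.0 [0.54602835 0.06810123 0.11381964] [ 2.12747480e-01  9.77106828e-01 -8.42021653e-04 -2.15580811e-04] 0.09101906147996414
scene 55.19715381938383 318.79394883703367 239.35732350732002 [[-0.83595103  0.5484092   0.0208141 ]
 [ 0.36744584  0.58747008 -0.72101488]
 [-0.40763886 -0.59508507 -0.6926069 ]] [ 0.4704846  -0.09247595  1.55850583]
top 52.39758188260215 323.2847505287067 238.36587407272947 [[-0.02841298 -0.99917008 -0.02918654]
 [-0.98430005  0.03305471 -0.17338051]
 [ 0.17420138  0.02380205 -0.98442234]] [0.0272347  0.56731994 1.20005809]
```

View pics/scene0.png

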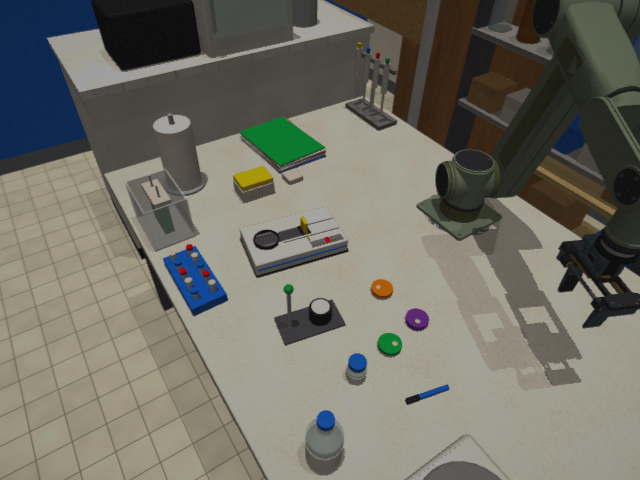

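View pics/top0.png

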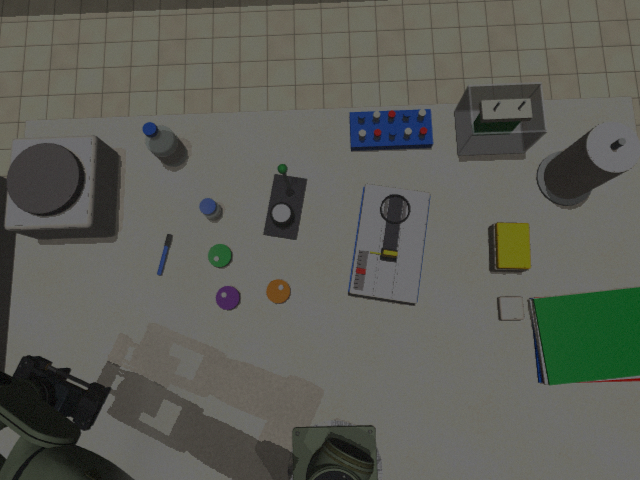

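Top view: the robot is at the bottom. Round lids that could be the dish are green (220,256), orange (279,291) and purple (228,298). The blue-capped jar is at (209,208). In the scene view the same lids are at (390,344), (382,288) and (417,318). The green-lidded one is the target. The lamp is at (281,214), the ball at (282,169), the ring at (395,208), the handle at (389,255) and the red band at (361,271). I'll check these in an enlarged crop.

```bash
python3 - <<'E'
import cv2
a=cv2.imread("pics/top0.png")
import numpy as np
l=cv2.resize(a[160:310,195:295],None,fx=4,fy=4,interpolation=cv2.INTER_CUBIC)
r=cv2.resize(a[170:320,340:440],None,fx=4,fy=4,interpolation=cv2.INTER_CUBIC)
cv2.imwrite("pics/topc.png",cv2.convertScaleAbs(np.hstack([l,r]),alpha=1.7))
b=cv2.imread("pics/scene0.png")
l=cv2.resize(b[205:280,235:355],None,fx=6,fy=6,interpolation=cv2.INTER_CUBIC)
cv2.imwrite("pics/scenec.png",l)
E
```

```text
(no output)
```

View pics/topc.png

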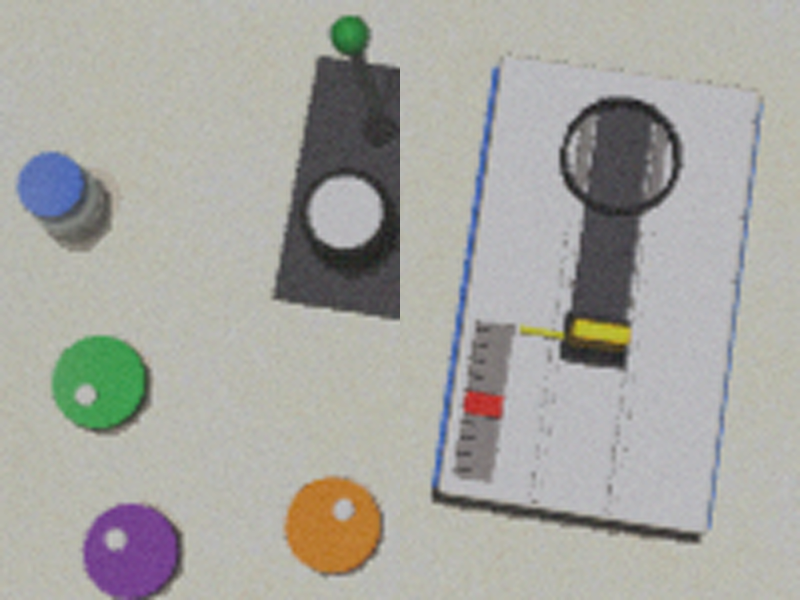

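View pics/scenec.png

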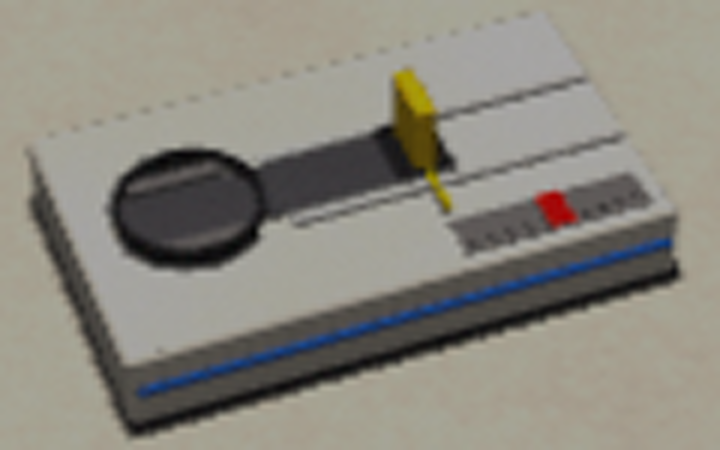

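Crop: the green dish's lid centre is at (100,383) and its colour is confirmed. The lamp top is at (345,211) and the ball at (350,35). On the right are the ring (621,157), pointer tip (522,331), red band (483,404) and the deck corners. In the scene crop, the ring is at (188,207), the pointer tip at (447,208) and the red band at (556,208).

```bash
cat > h.py <<'E'
import numpy as np,pickle,cv2
from scipy.optimize import least_squares
def f(c): return 240/np.tan(np.radians(c["vertical_fov"])/2)
def proj(c,X):
    p=np.asarray(c["R"])@np.asarray(X)+np.asarray(c["t"]); return np.array([c["cx"],c["cy"]])+f(c)*p[:2]/p[2]
def plane(c,uv,z):
    R,t=np.asarray(c["R"]),np.asarray(c["t"]); d=R.T@np.array([(uv[0]-c["cx"])/f(c),(uv[1]-c["cy"])/f(c),1]);o=-R.T@t
    return o+d*(z-o[2])/d[2]
def fplane(c,uv,z):  # fisheye
    R,t=np.asarray(c["R"]),np.asarray(c["t"]); q=np.array([uv[0]-c["cx"],uv[1]-c["cy"]]);r=np.hypot(*q);th=r/f(c)
    d=R.T@np.array([*(q/max(r,1e-9)*np.sin(th)),np.cos(th)]);o=-R.T@t
    return o+d*(z-o[2])/d[2]
E
python3 - <<'E'
from h import *
d=pickle.load(open("cams.pkl","rb"));T,S=d["top"],d["scene"]
L=lambda u,v:((u+.5)/4-.5+195,(v+.5)/4-.5+160)
Rr=lambda u,v:((u-400+.5)/4-.5+340,(v+.5)/4-.5+170)
C=lambda u,v:((u+.5)/6-.5+235,(v+.5)/6-.5+205)
for n,p,z in(("green",L(100,383),.02),("orange",L(333,526),.02),("purple",L(132,551),.02),("lamp",L(345,211),.054),("ball",L(350,35),.16),("jar",L(52,185),.07)): print(n,plane(T,p,z).round(4))
for n,p,z in(("green",(390,343.5),.02),("lamp",(320,305.5),.054),("ball",(289,289),.16),("jar",(357.5,362),.07)): print("S",n,plane(S,p,z).round(4))
obs=[(T,Rr(621,157),(.085,0,.061)),(S,C(188,207),(.085,0,.059)),(T,Rr(522,331),(-.035,.048,.056)),(S,C(447,208),(-.035,.048,.056)),
(T,Rr(503,57),(.145,.085,.05)),(T,Rr(762,92),(.145,-.085,.05)),(T,Rr(435,488),(-.145,.085,.05)),(T,Rr(706,529),(-.145,-.085,.05)),(T,Rr(602,333),(-.035,0,.095)),
(S,C(30,145),(.145,-.085,.05)),(S,C(130,362),(.145,.085,.05)),(S,C(676,214),(-.145,.085,.05))]
def W(p,X): c,s=np.cos(p[2]),np.sin(p[2]);return np.array([p[0]+c*X[0]-s*X[1],p[1]+s*X[0]+c*X[1],X[2]])
def fit(o): return least_squares(lambda p:np.ravel([proj(c,W(p,X))-uv for c,uv,X in o]),[.5,-.15,0],loss="soft_l1")
r=fit(obs);print("viewer",r.x.round(4));print(r.fun.reshape(-1,2).round(1).tolist())
for c in(T,S): print(fit([o for o in obs if o[0] is c]).x.round(4))
p=r.x
for n,c,uv in(("T",T,Rr(483,404)),("S",S,C(556,208))):
    X=plane(c,uv,.053);D=X[:2]-p[:2];print("mark in viewer",n,np.cos(p[2])*D[0]+np.sin(p[2])*D[1],-np.sin(p[2])*D[0]+np.cos(p[2])*D[1])
print("nest",W(p,(.085,0,.056)),"handle",W(p,(-.035,0,.05)))
E
```

```text
green [0.537  0.2838 0.02  ]
orange [0.4388 0.1316 0.02  ]
purple [0.4267 0.262  0.02  ]
lamp [0.6391 0.1172 0.054 ]
ball [0.7222 0.1009 0.16  ]
jar [0.6591 0.3039 0.07  ]
S green [0.5394 0.2895 0.02  ]
S lamp [0.6373 0.1173 0.054 ]
S ball [0.7201 0.1044 0.16  ]
S jar [0.6613 0.3099 0.07  ]
viewer [ 0.5534 -0.1599 -0.1859]
[[-0.1, -0.2], [-0.0, -1.1], [-0.7, -0.4], [0.4, -0.3], [-0.5, -1.2], [-0.1, -0.5], [0.1, 1.4], [-0.1, 1.8], [-0.2, -0.2], [-0.8, -1.6], [-1.2, 0.1], [0.7, -1.2]]
[ 0.5532 -0.1604 -0.1877]
[ 0.5546 -0.157  -0.1805]
mark in viewer T -0.08497264979229686 0.06366748217978639
mark in viewer S -0.08524923858316828 0.06581061422629497
nest [ 0.63693728 -0.17556692  0.056     ] handle [ 0.5190044  -0.15338959  0.05      ]
```

Both cameras agree to within about 2 mm on the viewer: nest at (.637,-.176), mark 50 mm from the closed pointer (spec 35–60), and mark y about 64 mm. Ball to lamp measures 84 mm, which fits the 85 mm given. Next I'll hover over the green dish and refine its position with the wrist camera.

```bash
cat >> h.py <<'E'
def down(phi): a=(phi+np.pi/2)/2; return [np.cos(a),np.sin(a),0,0]
def blob(img,lo,hi,amin=200):
    m=cv2.inRange(cv2.cvtColor(img,cv2.COLOR_RGB2HSV),lo,hi)
    n,_,st,ce=cv2.connectedComponentsWithStats(m)
    return [(st[i,4],ce[i].round(1).tolist()) for i in range(1,n) if st[i,4]>amin]
E
python3 - <<'E'
from h import *
from plant import *
d=pickle.load(open("cams.pkl","rb"))
print("top blobs",[(a,p,plane(d["top"],p,.02).round(4)) for a,p in blob(d["top"]["color"],(50,100,40),(75,255,255),30)])
print("scene",[(a,p,plane(d["scene"],p,.018).round(4)) for a,p in blob(d["scene"]["color"],(50,100,40),(75,255,255),30)])
reach([.538,.286,.16],down(1.3))
c=capture("wrist");pickle.dump(c,open("w1.pkl","wb"));cv2.imwrite("pics/w1.png",c["color"][:,:,::-1])
for a,p in blob(c["color"],(50,100,40),(75,255,255)): print(a,p,fplane(c,p,.02).round(4))
s=sense();print(s["time"],s["eef_pos"],s["ee_rot"],s["joint_positions"])
E
```

```text
top blobs [(np.int32(63), [281.8, 168.2], array([0.7693, 0.1169, 0.02  ])), (np.int32(381), [219.6, 254.8], array([0.5385, 0.2839, 0.02  ])), (np.int32(8695), [590.0, 335.1], array([ 0.3056, -0.6487,  0.02  ]))]
scene [(np.int32(2189), [281.2, 140.4], array([ 0.2979, -0.6774,  0.018 ])), (np.int32(63), [288.1, 288.8], array([ 0.6641, -0.0019,  0.018 ])), (np.int32(407), [389.1, 343.8], array([0.5409, 0.2881, 0.018 ]))]
3628 [324.6, 233.4] [0.5388 0.286  0.02  ]
1.5833 [0.53741063 0.28706704 0.16026781] [1.34302016e-01 9.90940410e-01 2.67437178e-04 3.51602769e-05] [ 4.71510075e-01  4.09451076e-01  1.56576822e+00  4.34620988e-04
  1.16601085e+00 -8.30039204e-01]
```

View pics/w1.png

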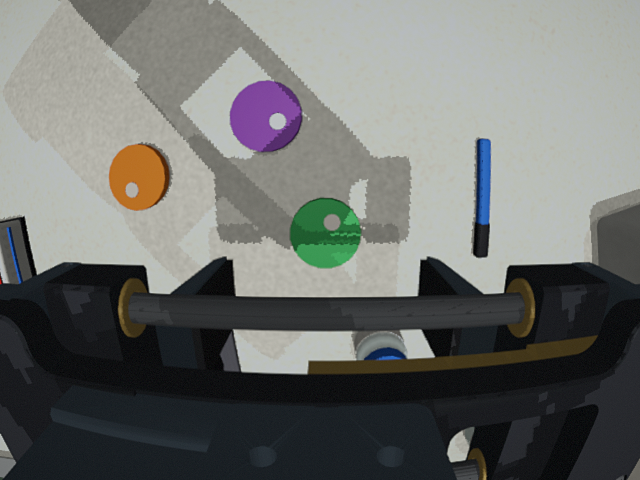

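Wrist view: the green lid at (325,233) lies centrally between the open fingers and the neighbours are clear, at (266,116) and (139,177). That gives (.5388,.286), in agreement with the other views. Next is the grasp and a small lift.

```bash
python3 - <<'E'
from h import *
from plant import *
x,y=.5388,.286
move_straight([x,y,.05],vel=.15)
print(move_straight([x,y,.0085],vel=.05,stop_force=8))
gripper_to(.055,25)
s=sense();print(s["time"],s["eef_pos"],s["width"],s["finger_force"],s["wrist_force"])
move_straight([x,y,.06],vel=.08)
c=capture("wrist");pickle.dump(c,open("w2.pkl","wb"))
s=sense();print(s["time"],s["eef_pos"],s["width"],s["finger_force"],s["wrist_force"])
for a,p in blob(c["color"],(50,100,40),(75,255,255)): print(a,p,fplane(c,p,.0715).round(4))
w=c["color"]
t=capture("scene")["color"][280:400,330:490]
cv2.imwrite("pics/w2.png",np.vstack([w[150:400,120:520,::-1],cv2.resize(t[:,:,::-1],(400,300))]))
E
```

```text
False
4.0167 [0.53883246 0.28604892 0.00863255] 0.06164366954153607 25.00001549720764 [-0.30039242 -0.20872066  1.40207716]
4.8583 [0.53833625 0.28577242 0.05940917] 0.061236283954981076 25.000005662441254 [ 0.00597543 -0.010076   -0.38697684]
5955 [324.6, 267.6] [0.5235 0.2897 0.0715]
1901 [326.4, 340.9] [0.5596 0.2806 0.0715]
```

View pics/w2.png

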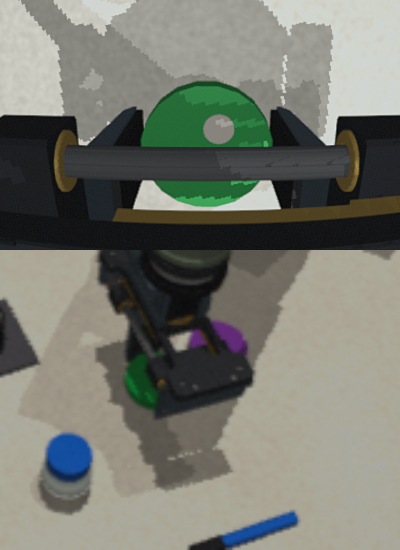

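The dish is held: 61 mm width, 25 N, off the bench. I'll check the dish's offset in the grip, then carry it to the viewing point.

```bash
python3 - <<'E'
from h import *
from plant import *
c=pickle.load(open("w2.pkl","rb"))
a,b=fplane(c,(326,232),.0709),fplane(c,(326,357),.0709);print("dish centre",(a+b)/2,np.linalg.norm(a-b))
q=down(1.3); lx,ly=.6382,.1172
move_straight([.5388,.286,.20],vel=.2)
move_straight([lx,ly,.20],vel=.15)
move_straight([lx,ly,.1685],vel=.05)
pause(.5)
s=sense();print(s["time"],s["eef_pos"],s["ee_rot"],s["width"],s["dq"].max() if hasattr(s["dq"],"max") else s["dq"])
T,S=capture("top"),capture("scene");pickle.dump((T,S),open("hold.pkl","wb"))
m=lambda C:cv2.resize(C,(400,400),interpolation=cv2.INTER_CUBIC)[:,:,::-1]
u=proj(T,(lx,ly,.16)).astype(int);v=proj(S,(lx,ly,.16)).astype(int);print(u,v,proj(S,(lx,ly,.18)))
cv2.imwrite("pics/hold.png",np.hstack([m(T["color"][u[1]-50:u[1]+50,u[0]-50:u[0]+50]),m(S["color"][v[1]-50:v[1]+50,v[0]-50:v[0]+50])]))
E
```

```text
dish centre [0.53842837 0.28626266 0.0709    ] 0.06291233374042536
8.5 [0.63821747 0.11717575 0.16854685] [ 1.34980826e-01  9.90848210e-01 -1.43691638e-06  3.46650982e-05] 0.0611698775931833 0.0013609935654482202
[275 202] [320 278] [320.87366018 273.08385257]
```

View pics/hold.png

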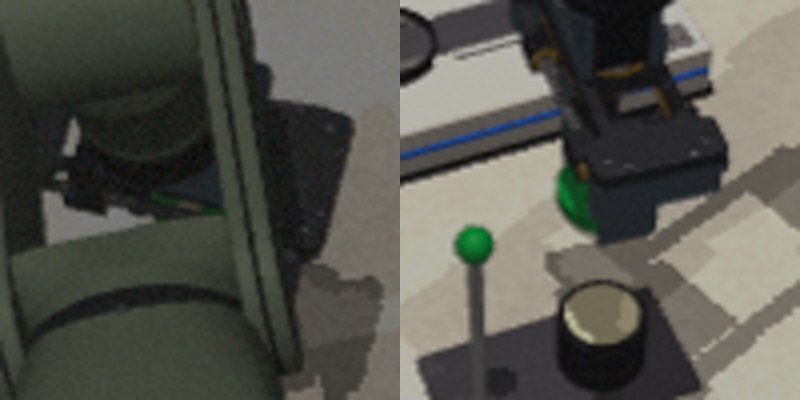

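The dish is held level, centred above the lamp at ball height. I'll hold it, then place it in the ring.

```bash
python3 - <<'E'
from h import *
from plant import *
lx,ly=.6382,.1172; nx,ny=.637,-.1757
pause(2.3)
s=sense();print(s["time"],s["eef_pos"])
move_straight([lx,ly,.195],vel=.1)
move_straight([nx,ny,.195],vel=.2)
move_straight([nx,ny,.085],vel=.12)
print(move_straight([nx,ny,.062],vel=.02,stop_force=3))
s=sense();print(s["time"],s["eef_pos"],s["wrist_force"],s["width"])
pickle.dump(s["eef_pos"],open("rel.pkl","wb"))
E
```

```text
10.9 [0.63822326 0.11717899 0.1685101 ]
True
14.9333 [ 0.63682424 -0.17563088  0.0645753 ] [0.36779062 0.76925944 4.53238437] 0.06145269923564294
```

Contact came at TCP z = .0646, so the underside is at .056, exactly seat height. I'll release slowly, retract and look.

```bash
python3 - <<'E'
from h import *
from plant import *
nx,ny=.637,-.1757
gripper_to(.078)
move_straight([nx,ny,.16],vel=.12)
h=np.array([.519,-.1534]); n=np.array([np.cos(-.186),np.sin(-.186)])
p=h-.03*n
reach([*p,.19],down(-.186))
w=capture("wrist");S=capture("scene");T=capture("top");pickle.dump((w,S,T),open("placed.pkl","wb"))
s=sense();print(s["time"],s["eef_pos"],s["ee_rot"],s["joint_positions"])
t=S["color"][205:280,235:355,::-1]
cv2.imwrite("pics/placed.png",np.vstack([cv2.resize(w["color"][:,:,::-1],(400,300)),cv2.resize(t,(400,250),interpolation=cv2.INTER_CUBIC)]))
for a,p in blob(w["color"],(50,100,40),(75,255,255)): print("dish",a,p,fplane(w,p,.076).round(4))
for a,p in blob(S["color"],(50,100,40),(75,255,255),100): print("dishS",a,p,plane(S,p,.073).round(4))
for a,p in blob(w["color"],(0,150,60),(6,255,255),50): print("red",a,p,fplane(w,p,.053).round(4))
for a,p in blob(w["color"],(24,150,60),(33,255,255),20): print("yel",a,p,fplane(w,p,.095).round(4),fplane(w,p,.056).round(4))
E
```

```text
17.8083 [ 0.4898327  -0.14792941  0.18973489] [ 7.69590053e-01  6.38538273e-01 -9.44346532e-05 -1.23331419e-04] [-3.15748749e-01  2.38142375e-01  1.74445322e+00 -3.08105217e-05
  1.15930644e+00 -1.30134928e-01]
dish 3306 [499.5, 235.8] [ 0.6346 -0.1715  0.076 ]
dishS 1799 [276.4, 138.5] [ 0.3494 -0.6202  0.073 ]
dishS 265 [266.0, 235.6] [ 0.6381 -0.1709  0.073 ]
red 464 [303.1, 156.3] [ 0.4832 -0.0807  0.053 ]
yel 118 [364.1, 194.0] [ 0.5237 -0.1156  0.095 ] [ 0.5269 -0.1203  0.056 ]
yel 933 [366.4, 238.8] [ 0.5199 -0.1485  0.095 ] [ 0.5225 -0.1581  0.056 ]
yel 23 [448.9, 451.5] [ 0.5732 -0.3844  0.095 ] [ 0.5836 -0.4285  0.056 ]
```

View pics/placed.png

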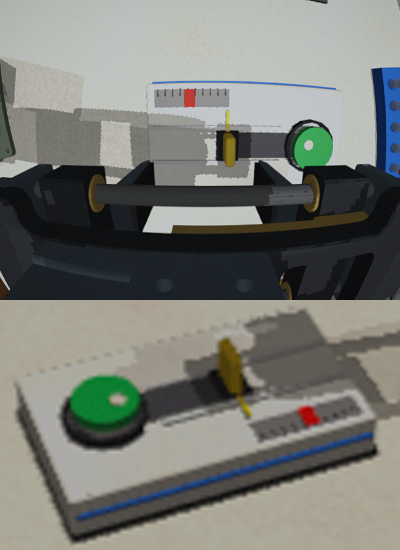

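The dish is flat in the ring and the shutter is closed, with pointer, tab and red band all visible. Next I'll pinch the handle and pull it part of the way.

```bash
python3 - <<'E'
from h import *
from plant import *
h=np.array([.519,-.1525]); n=np.array([np.cos(-.186),np.sin(-.186)])
gripper_to(.05)
move_straight([*h,.13],vel=.12)
print(move_straight([*h,.064],vel=.06,stop_force=8))
gripper_to(.008,30)
s=sense();print(s["time"],s["eef_pos"],s["width"],s["finger_force"],s["wrist_force"])
p0=np.array(s["eef_pos"][:2])
move_straight([*(p0-.046*n),.064],vel=.04)
s=sense();print(s["time"],s["eef_pos"],s["width"],s["finger_force"],s["wrist_force"])
w=capture("wrist");S=capture("scene");T=capture("top");pickle.dump((w,S,T,p0),open("pull.pkl","wb"))
m=lambda C:cv2.resize(C,(400,300),interpolation=cv2.INTER_CUBIC)[:,:,::-1]
cv2.imwrite("pics/pull.png",np.vstack([np.hstack([m(w["color"][90:270,200:440]),m(S["color"][205:295,265:385])]),np.hstack([m(T["color"][225:315,320:440]),m(w["color"])])]))
for a,p in blob(w["color"],(0,150,60),(6,255,255),50): print("red",a,p,fplane(w,p,.053).round(4))
E
```

```text
False
21.0417 [ 0.5201775  -0.15274969  0.06410438] 0.011704800295344276 29.99917209148407 [ 3.42213761 -0.09176928 -2.11108633]
22.3083 [ 0.47616948 -0.14455455  0.06410879] 0.011543560231412597 29.998546242713928 [ 6.97164923 -1.13575598 -4.61213951]
red 1339 [315.6, 158.7] [ 0.4831 -0.0809  0.053 ]
```

View pics/pull.png

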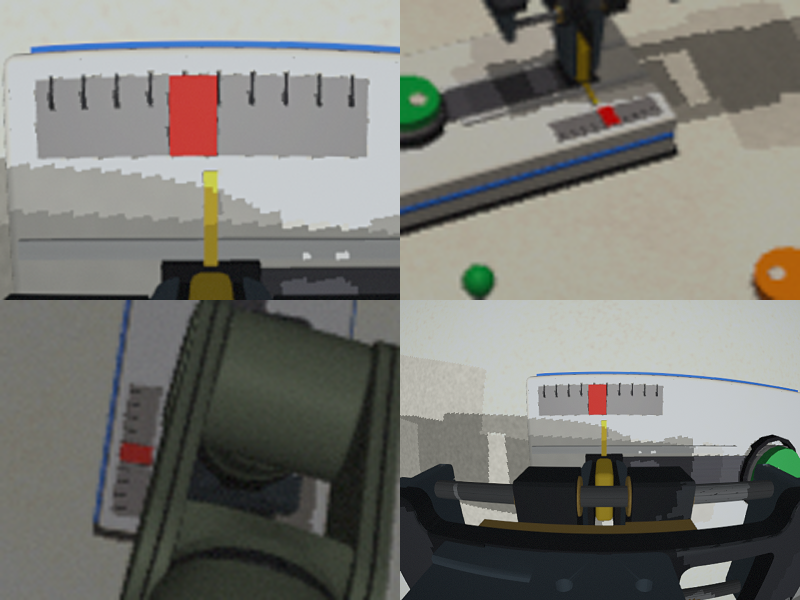

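Upper-left wrist crop: the red band spans columns 169–218 (centre 193.5), and the pointer tip is at (210.5,171), already inside the band's edge. I'll compute the remaining travel, move, and verify numerically. The dish is still in its ring at the picture's edge.

```bash
python3 - <<'E'
from h import *
from plant import *
n=np.array([np.cos(-.186),np.sin(-.186)])
w,S,T,p0=pickle.load(open("pull.pkl","rb"))
def rem(w):
    red=max(blob(w["color"],(0,150,60),(6,255,255),50))[1]
    m=cv2.inRange(cv2.cvtColor(w["color"],cv2.COLOR_RGB2HSV),(24,120,60),(34,255,255))[:230]
    v,u=np.nonzero(m); k=(abs(u-320)<40)&(v>185); v,u=v[k],u[k]; t=v<v.min()+6
    tip=(u[t].mean(),v.min()+2)
    return tip,red,(fplane(w,tip,.056)-fplane(w,red,.055))[:2]@n
t,r,d=rem(w);print(t,r,d)
if .002<d<.008:
    s=sense();p=np.array(s["eef_pos"][:2])
    move_straight([*(p-d*n),.064],vel=.03)
    pause(.5)
    w=capture("wrist");print(rem(w))
    S=capture("scene")
    m=lambda C:cv2.resize(C,(400,300),interpolation=cv2.INTER_CUBIC)[:,:,::-1]
    cv2.imwrite("pics/fin.png",np.hstack([m(w["color"][90:270,200:440]),m(S["color"][205:295,235:355])]))
    s=sense();print(s["time"],s["eef_pos"],s["width"],s["finger_force"],s["wrist_force"])
E
```

```text
(np.float64(325.8181818181818), np.int64(195)) [315.6, 158.7] 0.004917416083119916
((np.float64(325.90697674418607), np.int64(195)), [322.7, 158.6], np.float64(0.0015496693693445886))
23.3333 [ 0.47276328 -0.14391952  0.06413167] 0.011869347582586908 29.998461306095123 [ 7.14458951 -1.09691475 -6.17311993]
```

View pics/fin.png

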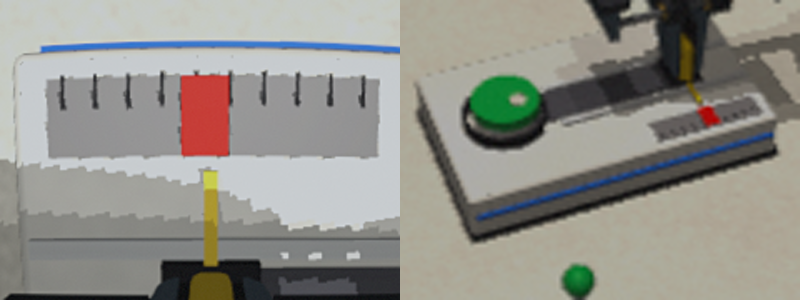

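The pointer, at column 210.5, is inside the band (181–229), 1.5 mm short of centre. One small correction, a steadiness check, then hand in.

```bash
python3 - <<'E'
from h import *
from plant import *
n=np.array([np.cos(-.186),np.sin(-.186)])
p=np.array(sense()["eef_pos"][:2])
move_straight([*(p-.003*n),.064],vel=.02);pause(.6)
s=sense();q=np.array(s["eef_pos"][:2]);rem=.00155-(p-q)@n
w=capture("wrist");red=max(blob(w["color"],(0,150,60),(6,255,255),50))[1]
print(s["time"],rem,red,s["width"],s["finger_force"],s["wrist_force"],np.abs(s["dq"]).max())
if abs(rem)<.0025 and abs(red[0]-326)<6 and .010<s["width"]<.014: print(close_job())
E
```

```text
24.1833 -3.5259968683047996e-07 [325.7, 158.6] 0.011941222467881842 29.998358488082886 [ 7.45797858 -0.39352936 -5.88241879] 0.0021540804286379893
the job is handed in; nothing more can be done
None
```

I handed the job in at about 24 s: the green dish was held over the lamp at ball height for over two seconds and set flat in the ring, and the arm is still holding the shutter handle with the pointer at the centre of the red band.

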